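# Take the feeding syringe apart for cleaning

### The arm

A 6-joint arm with a two-finger parallel gripper is mounted at the origin on the work surface. World frame = base frame: x ahead of the robot, y to its left, z up, the work surface at z = 0. Lengths are in m, angles in degrees, forces in N, time in s.
With the tool pointing down it reaches from about 0.3 to 0.875 m from the base axis. Payload 6.4 kg.
Tool frame: the origin (TCP) lies midway between the tips of the shut fingers; the grasp point (between the pads) lies 19 mm behind it; y points along the fingers, x is the direction in which the jaws open and shut, and the axes are right-handed (so a half turn about y gives the same grasp; the last joint's range is limited). The gripper opens to 88 mm and grips with 3 to 60 N. Pads are 18 mm wide; open, the fingers measure 123 mm over their backs; the gripper's body (75 mm by 187 mm) begins 45 mm behind the grasp point.
Start: joints at [-81.836, 10.359, 92.074, -0, 77.567, -11.82], TCP at [0.197, -0.54, 0.204] pointing down, gripper open.
Joint ranges: [-171.53, 171.53], [-51.25, 118.39], [17.06, 147.69], [-65.23, 245.23], [0, 150.52], [-178.68, 178.68]. Speed limits (degrees/s): [147.25, 147.25, 172.46, 180, 180, 180].

### API

Orientations are given as [roll, pitch, yaw] about the fixed x, y, z axes, in that order (R = Rz(yaw) Ry(pitch) Rx(roll)).
In Python, from station import bot gives the robot as it stands. Calls block until the motion is done:
- bot.move_ptp(position, orientation): joint-space move of the TCP to a pose.
- bot.servo_line(position, orientation=None, max_speed=0.15): straight line of the TCP; orientation=None keeps the orientation; max_speed is the mean speed in m/s.
- bot.move_j(angles): joint-space move.
- bot.set_gripper(opening, squeeze=None): opening from 0.0 (shut) to 1.0 (fully open); squeeze is the grip in N (None keeps the last); returns when the fingers have stopped.
- bot.dwell(seconds).
- bot.solve_ik(position, orientation): joint angles nearest the present ones, or None.
- bot.snapshot(name): name is "side" or "top"; returns a dict with "img" (480x640x3 uint8, red, green, blue), "fx", "fy", "cx", "cy" (pixels), "view" (4x4, takes a point from world to camera coordinates). Camera axes: x right, y up, looking along -z (the intrinsics and any distortion apply to the point x, -y, -z); pixel columns grow to the right and rows downward; lengths in m; the calibration is good to about 2 mm. A picture is of the moment at which its call begins. There is no depth.
A pose or a line that the arm cannot do raises bot.Unreachable and nothing moves.
- bot.close_job(): hands the job in, once; it reports no verdict.
Trained networks look in the newest picture that a camera, given by its name, has taken for a name from the list of things; names that differ only in an ending like _2 or _b are one class to them, and where a whole thing is asked for, a point or a joint stands for the part that bears it (a point fixed in the world has none). Each returns a list of dicts, best first, with "confidence" (0 to 1); they miss things now and then, are a little off and sometimes report something else, mostly with a low value. They report only what shows in the picture. A call takes as long as a camera call.
- bot.silhouettes(camera, name): "mask" (480x640 bool, what is visible of it).
- bot.tip_of(camera, name): "xyz" ([x, y, z] in m, in the coordinates of the camera as it stood for that picture, good to about 4 mm: a listed point, or the origin of a listed thing).
Readings, each from a call of its own:
- bot.get_t(): time.
- bot.get_q(): joint angles.
- bot.get_qvel(): joint speeds.
- bot.get_effort(): joint torques, N m.
- bot.get_tcp_pos(): TCP position.
- bot.get_orientation(): TCP orientation.
- bot.get_wrist_force(): force on the tool from outside, world axes, zero at the start.
- bot.get_wrist_torque(): the same for the moment, N m.
- bot.get_width(): opening from 0.0 (shut) to 1.0 (fully open).
Only numpy, scipy, OpenCV 4.12 (cv2) and the standard library are available. Lean on these libraries where they do the work, as an engineer would, in place of code of your own. Each camera call takes 0.05 s, during which the arm holds its last target. There are 200 camera calls.

### The job

The feeding syringe has to be washed: first lift the lid of the ultrasonic bath past its balance point, so that its struts hold it fully open on their own, then take the white plunger by its neck and draw it straight out of the tilted barrel without forcing it sideways against the barrel, and lay it gently flat on the floor of the bath's tank. Leave the lid open and do not disturb the other things on the bench.

Things in the scene. Friction and masses are not known exactly. Their poses are not given: they have to be found in the camera images.
- plunger: White one-piece plunger, 128 mm long, about 0.16 kg; its z axis runs along it from foot to thumb disc. In order: shaft 26 mm diameter, 80 mm long; collar 40 mm diameter, 6 mm thick; neck 20 mm diameter, 36 mm long; thumb disc 56 mm diameter, 6 mm thick. Origin on the axis at the collar's underside.
- plunger_neck (a point): Centre of the plunger's grip neck, on its axis, half-way between collar and thumb disc. Axes as the plunger. Along z from here: foot end at -104 mm, collar underside at -24, neck from -18 to +18, outer face of the thumb disc at +24. At the start the plunger is fully home, collar resting on the barrel's mouth; only its weight holds it; it droops about 1 degree in its play.
- plunger_foot (a point): Centre of the end face of the plunger's shaft, the end that is deep in the barrel at the start. Axes as the plunger.
- stand: Grey and steel stand fixed to the bench, base 150 x 100 x 12 mm, with a clear syringe barrel clamped in it. Origin on the bench, 20 mm behind and 115 mm under the barrel's mouth; z up, x level. The barrel rises towards +x at 35 degrees above level: the plunger comes out along (cos 35, 0, sin 35 degrees) of these axes.
- barrel_mouth (a point): Centre of the clear barrel's mouth, 115 mm above the bench, axes as the stand. Barrel: 92 mm deep, bore 28 mm wide (1 mm play all round the shaft), outside about 43 mm, 50 mm square clamp bands further down, two flat finger ears that reach 45 mm to each side (y) at the mouth.
- bath: Grey bench ultrasonic bath, empty, fixed to the bench: 200 mm (its x) by 250 mm (y), 110 mm high, with copper side handles that reach 21 mm beyond its sides. Origin on the bench under its centre; z up, x from the front with two dials to the hinge side.
- tank_floor (a point): Centre of the steel floor of the bath's tank, 55 mm above the bench, axes as the bath. The tank is 164 mm (x) by 214 mm (y) inside; its rim is 55 mm above this floor.
- lid_handle (a point): Middle of the lid's dark round handle bar: 12 mm thick, 110 mm long along the bath's y, on two end posts, its axis 39 mm above the lid's upper face. It lies 175 mm from the hinge line along the lid and 48 mm above it. Axes turn with the lid; they are the bath's while it is shut.
- lid_hinge (a point): Middle of the lid's hinge line at the far (+x) rim of the bath, 110 mm above the bench; the hinge runs along the bath's y. Axes as the bath.
- lid (a joint): Opening angle (rad) of the flat steel lid, 200 x 250 x 8 mm, 0.6 kg: 0 shut, 1.35 fully open at its stop; the handle goes up and over towards the hinge. Spring struts at the hinge carry most of its weight: let go below about 0.6 rad it sinks shut; above about 0.8 rad the struts push it fully open within about 2 s and hold it. Lifting takes under 5 N at the handle.
- dish: Steel dish, 84 mm diameter, 32 mm high; a bystander, to be left alone. Origin at its underside's centre.
- vial: Amber bottle with white cap, 36 mm diameter, 70 mm high; a bystander, to be left alone. Origin at its underside's centre.
- carton: Paper carton, 50 x 75 mm, 35 mm high; a bystander, to be left alone. Origin at its underside's centre.
- tub: White tub, 84 mm diameter, 110 mm high; a bystander, to be left alone. Origin at its underside's centre.
- dropper: White bottle with blue cap, 44 mm diameter, 90 mm high; a bystander, to be left alone. Origin at its underside's centre.
- brush: Brush, lying flat; a bystander, to be left alone. Origin at its underside's centre.

How it is judged (in metres and radians):
On the way, in this order (a step that is already met when the one before it is completed fails the run):
1. the lid stands fully open (beyond 1.25 rad), held by its struts alone, not by the robot (value of joint lid above 1.25 rad and contact force between the fingers and bath below 0.3 N), for 0.3 s.
2. the plunger is drawn right out of the barrel (z of plunger_foot in the frame of stand above 0.118 m and distance between plunger_foot and barrel_mouth above 0.008 m), for 0.1 s.
At the end, for the whole second after the job is handed in: The whole plunger lies on the tank's floor inside its walls (axis within 15 degrees of level, neck centre less than 36 mm and foot centre less than 22 mm above the floor), at rest and released; the lid is still fully open (beyond 1.25 rad) (x of plunger_neck in the frame of tank_floor between -0.082 and 0.082 m and y of plunger_neck in the frame of tank_floor between -0.107 and 0.107 m and x of plunger_foot in the frame of tank_floor between -0.082 and 0.082 m and y of plunger_foot in the frame of tank_floor between -0.107 and 0.107 m and z of plunger_neck in the frame of tank_floor below 0.036 m and z of plunger_foot in the frame of tank_floor below 0.022 m and angle between plunger's own z axis and vertical between 1.31 and 1.83 rad and value of joint lid above 1.25 rad and linear speed of plunger below 0.03 m/s and contact force between the fingers and plunger below 0.1 N); the robot touches nothing.
It fails at once if the plunger is forced against the barrel or stand with more than 15 N (contact force between plunger and stand above 15 N).
It fails at once if the plunger is dropped (moves faster than 0.8 m/s while not held, a fall of over 30 mm) (contact force between the fingers and plunger below 0.1 N and linear speed of plunger above 0.8 m/s).
It fails at once if a bystander is pushed by more than 30 mm or knocked over (distance of any of dish, vial, carton, tub, dropper, brush from where it was at the start of the episode above 0.03 m or angle between any of dish, vial, carton, tub, dropper, brush's own z axis and vertical above 0.5 rad).
It also fails if it takes over 72 s, if anything falls off the work surface, if the arm or the gripper's body presses on something with over 40 N, if the wrist force passes 120 N, or if a joint passes its speed limit or range.

## Working session

There is one attempt and no reset: what is moved stays moved. The work goes in short steps, each a Python script; the robot and the scene stay as the last script left them, time stands still between calls to the robot, and variables do not carry over. Pictures are saved under pics/ and viewed, about 8 in all and at most 12, crops included, and the job is handed in when it is done.

```bash
ls; mkdir -p pics; cat > h.py <<'E'
import numpy as np, cv2
from scipy.spatial.transform import Rotation as R
from station import bot
def w(cam,snap,name,k=3):
    V=np.linalg.inv(snap["view"]); out=[]
    for d in bot.tip_of(cam,name)[:k]:
        p=V@np.r_[d["xyz"],1]; out.append((round(d["confidence"],2),p[:3].round(4)))
    return out
def proj(snap,p):
    c=snap["view"]@np.r_[p,1]
    return np.array([snap["cx"]+snap["fx"]*c[0]/-c[2], snap["cy"]-snap["fy"]*c[1]/-c[2]]) 
E
python3 - <<'E'
from h import *
S={}
for c in("side","top"):
    s=S[c]=bot.snapshot(c); cv2.imwrite(f"pics/{c}0.png",s["img"][:,:,::-1])
    print(c,s["fx"],s["fy"],s["cx"],s["cy"],s["view"].round(3).tolist(),[k for k in s])
    for n in ["plunger_neck","plunger_foot","plunger","stand","barrel_mouth","bath","tank_floor","lid_handle","lid_hinge","dish","vial","carton","tub","dropper","brush"]:
        print(n,w(c,s,n,2))
print(bot.get_t())
E
```

```text
pics
side 458.3798078712087 458.3798078712087 327.4414349348418 239.17417477820854 [[0.987, -0.159, -0.017, -0.522], [0.131, 0.743, 0.656, -0.171], [-0.092, -0.65, 0.754, -0.851], [0.0, 0.0, 0.0, 1.0]] ['img', 'fx', 'fy', 'cx', 'cy', 'view']
plunger_neck [(0.74, array([ 0.5267, -0.1974,  0.1267]))]
plunger_foot []
plunger [(0.85, array([ 0.508 , -0.1912,  0.1129]))]
stand [(0.89, array([ 0.4875, -0.1911,  0.001 ]))]
barrel_mouth [(0.64, array([ 0.506 , -0.1919,  0.1155])), (0.57, array([0.4051, 0.1907, 0.1567]))]
bath [(0.61, array([ 0.4768,  0.1871, -0.0039]))]
tank_floor [(0.36, array([ 0.4842, -0.1894, -0.003 ]))]
lid_handle [(0.63, array([0.4067, 0.1905, 0.1541])), (0.54, array([ 0.4836, -0.1913, -0.0012]))]
lid_hinge [(0.91, array([0.5801, 0.1775, 0.1097]))]
dish [(0.6, array([ 0.4753, -0.0625, -0.0007])), (0.57, array([ 0.7235, -0.0488, -0.0008]))]
vial [(0.68, array([ 0.4949, -0.2972, -0.0015]))]
carton [(0.98, array([ 3.383e-01, -2.012e-01,  2.000e-04]))]
tub [(0.95, array([ 0.7236, -0.0466,  0.0035])), (0.74, array([ 0.5269, -0.1978,  0.1278]))]
dropper [(0.65, array([7.246e
[... 591 characters left out ...]
8, array([ 0.5074, -0.1943,  0.1119]))]
bath [(0.6, array([ 4.760e-01,  1.863e-01, -2.000e-04])), (0.46, array([ 0.7218,  0.1327, -0.0008]))]
tank_floor []
lid_handle [(0.89, array([0.4043, 0.1884, 0.1576]))]
lid_hinge [(0.8, array([0.5727, 0.1739, 0.1099]))]
dish [(0.95, array([ 0.4709, -0.0678, -0.0029]))]
vial [(0.72, array([ 0.4909, -0.2962,  0.0031])), (0.55, array([ 0.4889, -0.1889, -0.0012]))]
carton [(0.87, array([ 0.3374, -0.2076,  0.0012]))]
tub [(0.63, array([ 0.7201, -0.0448, -0.0028])), (0.55, array([ 0.3361, -0.2048, -0.0011]))]
dropper [(0.52, array([ 0.7206,  0.1363, -0.0011]))]
brush [(0.65, array([ 0.328 ,  0.1804, -0.0028])), (0.41, array([ 0.4729,  0.1898, -0.0019]))]
1.6
```

View pics/side0.png

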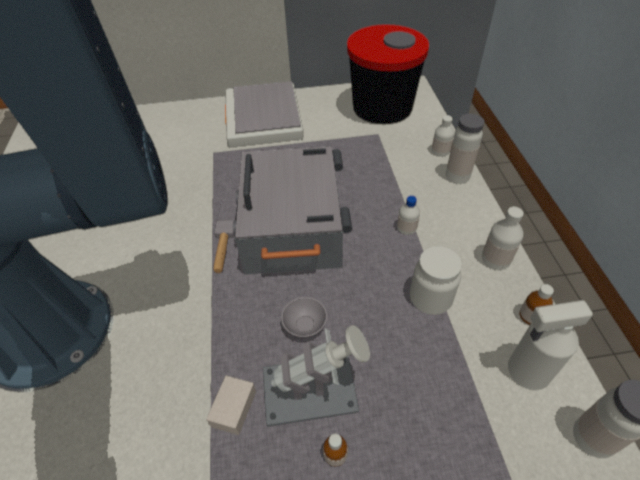

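View pics/top0.png

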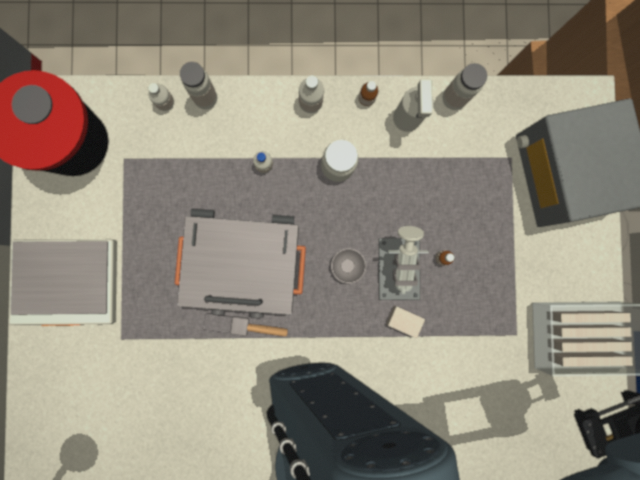

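The top picture shows the bath at about (240,265), turned by about -4.6°, with its handle bar at (233,300). The stand is at (400,270), with the thumb disc at (410,235). The network positions agree with this, with hinge to handle about 172 mm against 175. Next I'll plan the lid motion and check that the arm can reach it.

```bash
cat >> h.py <<'E'
def ori(app,jaw):
    y=np.array(app,float);y/=np.linalg.norm(y);x=np.array(jaw,float);x-=x@y*y;x/=np.linalg.norm(x)
    return R.from_matrix(np.c_[x,y,np.cross(x,y)]).as_euler("xyz",degrees=True)
def rz(a): return R.from_euler("z",a,degrees=True).as_matrix()
BY=-4.7; B=rz(BY); H=np.array([.5770,.1755,.110])   # hinge
def lidpose(th,k=.35,s=1,back=-.019):
    ph=k*th; e=np.arctan2(48,175)+th; r=.1815
    app=B@[-np.sin(ph),0,-np.cos(ph)]
    return H+B@[-r*np.cos(e),0,r*np.sin(e)]-app*back, ori(app,s*(B@[np.cos(ph),0,-np.sin(ph)]))
E
python3 - <<'E'
from h import *
print(bot.get_orientation())
for s in(1,-1):
  for th in(0,.55,1.1):
    p,o=lidpose(th,s=s); q=bot.solve_ik(p,o); print(s,th,p.round(3),o.round(1),None if q is None else np.round(q,0))
  p,o=lidpose(0,s=s); q=bot.solve_ik(p+[0,0,.12],o); print(None if q is None else np.round(q,0))
for a in (0,90,-90):
  e=np.radians(35)
  for s in(1,-1):
    q=bot.solve_ik(np.array([.525,-.194,.129])+.019*np.array([np.sin(e),0,-np.cos(e)]),ori([np.sin(e),0,-np.cos(e)],[0,s,0])) ; 
    if a==0: print("neck",s,None if q is None else np.round(q,0))
    t=np.radians(6.9); M=B@rz(a); T=np.array([.4767,.185,.08])+B@[-.038,.04*np.sign(a),0]
    q=bot.solve_ik(T+[0,0,-.019],ori(M@[np.sin(t),0,-np.cos(t)],M@[0,s,0])); print("place",a,s,None if q is None else np.round(q,0))
s=bot.snapshot("top"); c=cv2.resize(s["img"][210:330,350:470],None,fx=5,fy=5,interpolation=cv2.INTER_CUBIC); cv2.imwrite("pics/crop1.png",c[:,:,::-1])
E
```

```text
[-8.99999619e+01 -4.31728012e-04 -7.00153504e+01]
1 0 [0.403 0.19  0.139] [-90.    0.   -4.7] [ 10.  -3. 114.   0.  69.  15.]
1 0.55 [0.45  0.186 0.224] [-90.   11.   -4.7] [ 7.  6. 95.  2. 89. 11.]
1 1.1 [0.533 0.179 0.27 ] [-90.   22.1  -4.7] [  4.  23.  72.   4. 107.   9.]
[ 10. -10. 106.   0.  84.  15.]
-1 0 [0.403 0.19  0.139] [-90.    0.  175.3] [  10.   -3.  114.   -0.   69. -165.]
-1 0.55 [0.45  0.186 0.224] [-90.  -11.  175.3] [   7.    6.   95.    2.   89. -169.]
-1 1.1 [0.533 0.179 0.27 ] [-90.  -22.1 175.3] [   4.   23.   72.    4.  107. -171.]
[  10.  -10.  106.   -0.   84. -165.]
neck 1 [ -48.   -2.  125.   42.   39. -167.]
place 0 1 [ 10.   4. 118.  -2.  51. -74.]
neck -1 [-48.  -2. 125.  42.  39.  13.]
place 0 -1 [ 10.   4. 118.  -2.  51. 106.]
place 90 1 [   9.    9.  113.    8.   57. -171.]
place 90 -1 [  9.   9. 113.   8.  57.   9.]
place -90 1 [  9.   9. 112.  -8.  60.  18.]
place -90 -1 [   9.    9.  112.   -8.   60. -162.]
```

View pics/crop1.png

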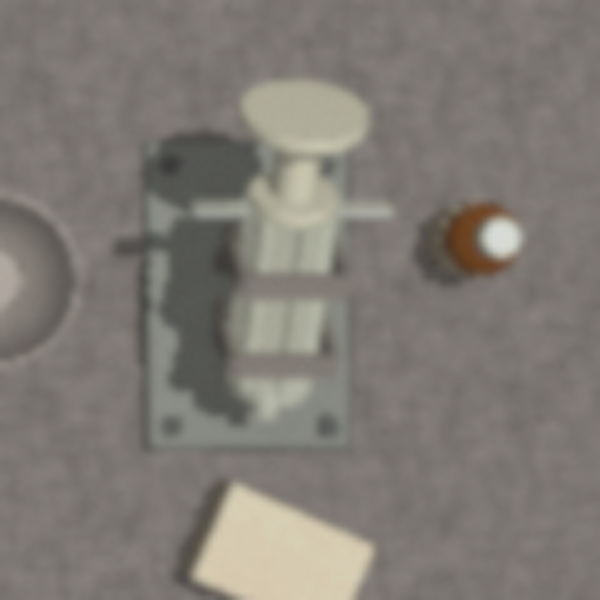

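The crop shows the ears from (193,209) to (393,211) and the base's lower edge from (150,448) to (347,447). Both are nearly level, so the stand's yaw is about 0. Next is the lid.

```bash
python3 - <<'E'
from h import *
bot.servo_line([.197,-.54,.30],max_speed=.25)
p,o=lidpose(0)
bot.move_ptp(p+[0,0,.12],o)
bot.set_gripper(.5)
bot.servo_line(p,max_speed=.12)
f0=np.array(bot.get_wrist_force())
bot.set_gripper(0,squeeze=25)
print("width",bot.get_width()*88, "dF",(np.array(bot.get_wrist_force())-f0).round(1), bot.get_t())
for th in np.linspace(0,1.1,9)[1:]:
    p,o=lidpose(th); bot.servo_line(p,o,max_speed=.08)
    print(round(th,2),np.round(np.array(bot.get_wrist_force())-f0,1),round(bot.get_width()*88,1))
print(bot.get_t())
s=bot.snapshot("side"); cv2.imwrite("pics/side1.png",s["img"][:,:,::-1])
E
```

```text
width 0.5928329235653803 dF [-1.2  0.7 -1. ] 7.55
0.14 [-1.  -0.  -1.3] 0.1
0.28 [-1.3  0.8 -1.1] 0.4
0.41 [-1.2  0.6 -1.4] 0.2
0.55 [-1.4  1.1 -0.1] 0.4
0.69 [-1.1  0.8 -1. ] 0.4
0.82 [-0.2  0.5 -1.5] 0.4
0.96 [-0.9  0.8 -0.8] 0.4
1.1 [-1.6  0.8 -0.7] 0.4
11.1917
```

View pics/side1.png

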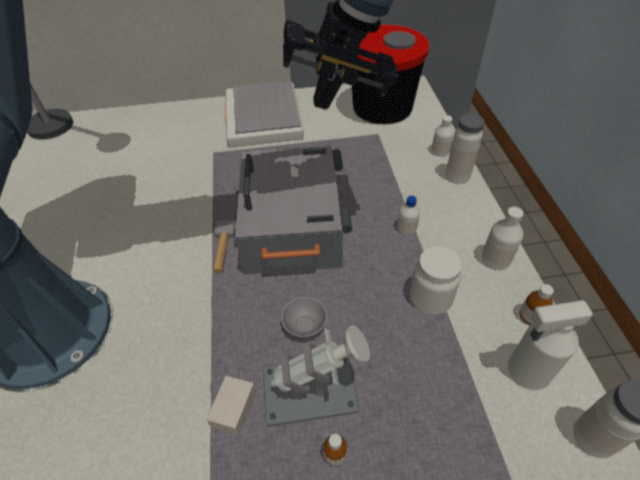

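The lid is still shut at (288,190) and the fingers closed on nothing, with a width of about 0. I'll check projection against the network positions and the actual TCP.

```bash
python3 - <<'E'
from h import *
print(bot.get_tcp_pos(),bot.get_orientation(),lidpose(1.1)[0],bot.get_q())
for c in("side","top"):
    s=bot.snapshot(c)
    print(c,"tcp px",proj(s,bot.get_tcp_pos()).round(),"handle px",proj(s,[.404,.19,.157]).round(),"hinge",proj(s,H).round(),"mouth",proj(s,[.507,-.193,.115]).round(), w(c,s,"lid_handle"))
    d=bot.tip_of(c,"lid_handle"); print(d[0])
    for n in("lid_handle","bath"):
        m=bot.silhouettes(c,n)
        for k in m[:2]: ys,xs=np.nonzero(k["mask"]); print(n,k["confidence"],xs.min(),xs.max(),ys.min(),ys.max())
cv2.imwrite("pics/top1.png",s["img"][:,:,::-1])
E
```

```text
[0.53270403 0.17925669 0.2699105 ] [-90.00313219  22.07688006  -4.68475761] [0.53340274 0.17908435 0.27016049] [  4.35840729  22.4902228   72.19039928   3.54068222 107.11741782
   9.43324343]
side tcp px [311. 121.] handle px [248. 174.] hinge [336. 186.] mouth [333. 354.] [(0.94, array([0.4042, 0.1894, 0.1539])), (0.53, array([ 0.5237, -0.197 ,  0.1288]))]
{'xyz': [-0.1554, 0.124, -0.8952], 'confidence': 0.94}
lid_handle 0.84 235 341 147 238
bath 0.75 233 351 147 274
bath 0.18 263 358 330 426
top tcp px [231. 234.] handle px [233. 299.] hinge [243. 219.] mouth [409. 250.] []Traceback (most recent call last):
  File "<stdin>", line 6, in <module>
IndexError: list index out of range
```

```bash
python3 - <<'E'
from h import *
o=[]
for c in("side","top"):
    s=bot.snapshot(c); u=proj(s,bot.get_tcp_pos()); im=np.ascontiguousarray(s["img"][:,:,::-1])
    i,j=int(u[1]),int(u[0]); a,b=max(i-90,0),max(j-65,0)
    cr=cv2.resize(im[a:a+195,b:b+130],None,fx=3,fy=3,interpolation=cv2.INTER_CUBIC)
    x,y=((u-[b,a])*3).astype(int); cv2.circle(cr,(x,y),4,(0,0,255),1); o.append(cr)
cv2.imwrite("pics/c2.png",np.hstack(o))
E
```

```text
(no output)
```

View pics/c2.png

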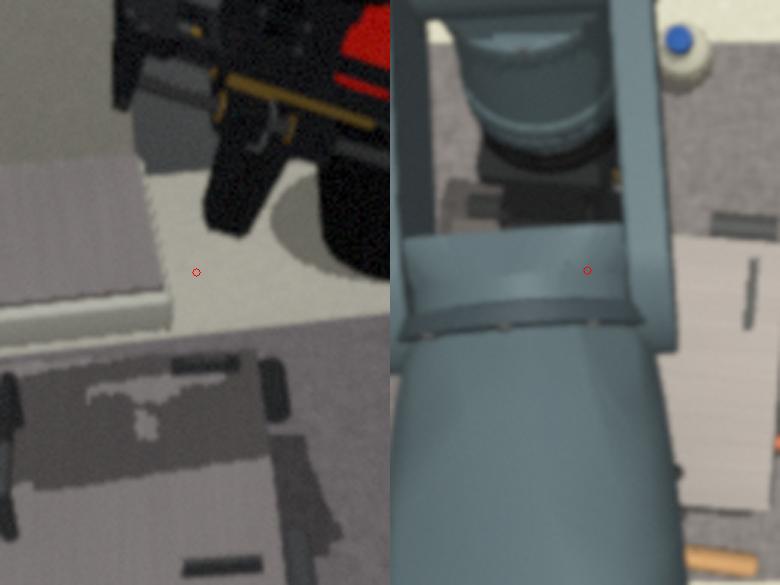

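In the side view the real fingertips, at about (321,108), sit 10–12 px up and to the right of the projected TCP at (311,121). That is about 30 mm short along the tool, which explains the miss. I'll measure the offset in two other poses before trying again.

```bash
python3 - <<'E'
from h import *
e=np.radians(35); app=np.array([np.sin(e),0,-np.cos(e)])
p,o=lidpose(0); rows=[]
for P,O in [(p+[0,0,.14],o),(np.array([.525,-.194,.129])-.10*app,ori(app,[0,-1,0]))]:
    bot.move_ptp(P,O); row=[]; bot.dwell(.3)
    for c in("side","top"):
        s=bot.snapshot(c); t=np.array(bot.get_tcp_pos()); u=proj(s,t); im=np.ascontiguousarray(s["img"][:,:,::-1])
        i,j=u.round().astype(int); cr=cv2.resize(im[j-49:j+49,i-65:i+65],(390,294),interpolation=cv2.INTER_CUBIC)
        cv2.circle(cr,(195,147),4,(0,0,255),1); row.append(cr); print(c,t.round(4),u.round(1),(P-t).round(4))
        cr[:, -2:]=255
    rows.append(np.hstack(row))
cv2.imwrite("pics/c3.png",np.vstack(rows)); print(bot.get_t(),bot.get_wrist_force())
E
```

```text
side [0.4032 0.1896 0.2785] [236.8 121.5] [-0.0007  0.0002  0.0005]
top [0.4031 0.1896 0.2785] [224.4 303.6] [-0.0005  0.0002  0.0005]
side [ 0.4679 -0.1935  0.211 ] [303.  325.5] [-0.0003 -0.0005 -0.0001]
top [ 0.4679 -0.1936  0.211 ] [419.3 267.4] [-0.0002 -0.0004 -0.    ]
14.7083 [-0.54136386  0.00257558  0.19332753]
```

View pics/c3.png

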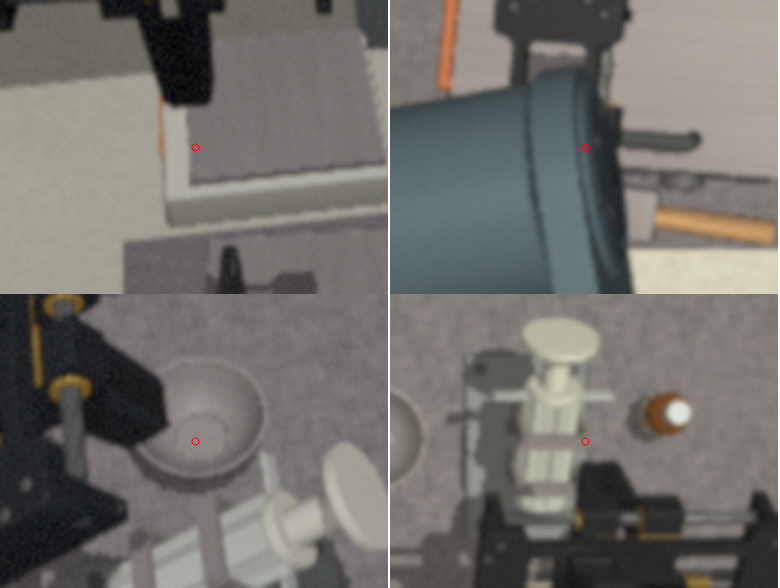

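The tips are about 30 mm short of the reported TCP along the tool axis in all three poses. In the side crop for pose A the tip is at (188,103) and the circle at (195,147). In the top crop for pose B the offset is about (+5,+8) px. The finger-to-body length of 64 mm matches the spec, so the whole tool frame is shifted. I'll use a 30 mm tool correction and retry the lid with force checks.

```bash
cat >> h.py <<'E'
D=.030          # reported TCP lies 30 mm beyond the real tips
G=.019+D        # reported TCP to real grasp point
F=lambda: np.array(bot.get_wrist_force())
E
python3 - <<'E'
from h import *
p,o=lidpose(0,back=-G)
bot.servo_line(np.array(bot.get_tcp_pos())+[-.03,0,.12],max_speed=.25)
bot.set_gripper(.5)
bot.move_ptp(p+[0,0,.13],o)
bot.servo_line(p+[0,0,.03],max_speed=.15); f0=F()
for dz in (.02,.01,0):
    bot.servo_line(p+[0,0,dz],max_speed=.06); f=F()-f0; print(dz,f.round(1))
    if np.linalg.norm(f)>6: break
bot.set_gripper(0,squeeze=25); wd=bot.get_width()*88
print("width",wd,(F()-f0).round(1),bot.get_t())
if wd>8:
  for th in np.linspace(0,1.1,9)[1:]:
    p,o=lidpose(th,back=-G); bot.servo_line(p,o,max_speed=.1)
    print(round(th,2),(F()-f0).round(1),round(bot.get_width()*88,1))
    if np.linalg.norm(F()-f0)>30: break
print(bot.get_t())
E
```

```text
0.02 [-1.1 -0.5  0.5]
0.01 [ 0.8 -1.3 -0.5]
0 [ 0.3 -1.1  0.2]
width 11.057754498442412 [-7.7  0.1  5.3] 19.95
0.14 [-8.4  0.7  1.5] 11.2
0.28 [-10.4  -0.3   4.5] 11.3
0.41 [-12.3  -1.    7.8] 11.1
0.55 [-13.9  -1.4  12. ] 11.0
0.69 [-12.3  -2.5  15. ] 11.3
0.82 [-9.5 -2.4 16.8] 11.4
0.96 [-5.9 -2.5 13.2] 11.1
1.1 [-1.6 -2.4  9.7] 10.7
23.0417
```

```bash
python3 - <<'E'
from h import *
bot.set_gripper(.34)
p=np.array(bot.get_tcp_pos())
bot.servo_line(p+[.035,0,.10],max_speed=.25)
bot.servo_line(p+[.02,-.15,.16],max_speed=.3)
bot.set_gripper(.6); bot.dwell(.8)
print(bot.get_t())
S={}
for c in("side","top"):
    s=S[c]=bot.snapshot(c)
    for n in ["plunger_neck","stand","barrel_mouth","lid_handle","lid_hinge","tank_floor","bath"]: print(c,n,w(c,s,n,1))
cv2.imwrite("pics/side3.png",S["side"]["img"][:,:,::-1])
E
```

```text
26.0917
side plunger_neck [(0.74, array([0.7253, 0.1406, 0.0022]))]
side stand [(0.96, array([ 0.488 , -0.1923, -0.0029]))]
side barrel_mouth [(0.85, array([ 0.5064, -0.1949,  0.1156]))]
side lid_handle [(0.9, array([0.5849, 0.1742, 0.2877]))]
side lid_hinge [(0.91, array([0.5789, 0.1774, 0.1069]))]
side tank_floor [(0.58, array([0.4739, 0.1832, 0.0544]))]
side bath [(0.95, array([ 0.4769,  0.1847, -0.0029]))]
top plunger_neck [(0.82, array([ 0.5268, -0.1919,  0.1293]))]
top stand [(0.72, array([ 0.4829, -0.1893, -0.0034]))]
top barrel_mouth [(0.87, array([ 0.5079, -0.1959,  0.1128]))]
top lid_handle [(0.84, array([0.5861, 0.1759, 0.2937]))]
top lid_hinge [(0.75, array([0.5743, 0.1743, 0.1137]))]
top tank_floor [(0.7, array([0.4807, 0.1881, 0.0555]))]
top bath [(0.8, array([0.4732, 0.1869, 0.001 ]))]
```

View pics/side3.png

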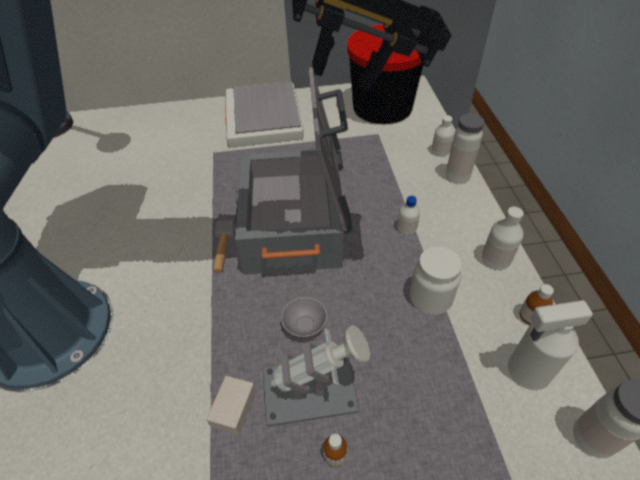

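The side picture shows the lid standing open, with its handle at (333,110) near the expected open position (0.585, 0.175, 0.291). The tank is clear and the bystanders are in place. Next I'll get the stand's yaw, then approach the neck.

```bash
python3 - <<'E'
from h import *
s=bot.snapshot("top")
m=bot.silhouettes("top","stand")[0]["mask"].astype(np.uint8)
pm=bot.silhouettes("top","plunger")[0]["mask"].astype(np.uint8)
c=max(cv2.findContours(m,0,2)[0],key=cv2.contourArea); print(cv2.minAreaRect(c))
ys,xs=np.nonzero(pm); print("plunger rows",ys.min(),ys.max())
for r in range(ys.min(),ys.max()+1,2): print((r,xs[ys==r].min(),xs[ys==r].max()),end=" ")
M=np.array([.5069,-.1943,.115]); e=np.radians(35)
for psi in(-1,0,1):
    A=rz(psi); ax=A@[np.cos(e),0,np.sin(e)]
    print(psi,"earL",proj(s,M+A@[0,.045,0]).round(1),"earR",proj(s,M+A@[0,-.045,0]).round(1),"neck",proj(s,M+.024*ax).round(1),"disc",proj(s,M+.048*ax).round(1),"end",proj(s,M-.092*ax).round(1))
    for q in((-.075,.05),(-.075,-.05)): print(proj(s,M*[1,1,0]+A@[-.02+q[0],q[1],.012]).round(1))
E
```

```text
((401.5, 268.5), (61.0, 47.0), 90.0)
plunger rows 226 254
(226, np.int64(404), np.int64(414)) (228, np.int64(400), np.int64(418)) (230, np.int64(398), np.int64(421)) (232, np.int64(398), np.int64(422)) (234, np.int64(399), np.int64(422)) (236, np.int64(400), np.int64(422)) (238, np.int64(403), np.int64(420)) (240, np.int64(405), np.int64(414)) (242, np.int64(404), np.int64(413)) (244, np.int64(402), np.int64(413)) (246, np.int64(400), np.int64(414)) (248, np.int64(399), np.int64(415)) (250, np.int64(400), np.int64(415)) (252, np.int64(402), np.int64(415)) (254, np.int64(407), np.int64(410)) -1 earL [389.  249.6] earR [429.3 250.1] neck [410.5 240.7] disc [411.8 231.3] end [404.3 283.1]
[379.4 290.4]
[420.6 290.8]
0 earL [389. 250.] earR [429.3 249.7] neck [410.3 240.7] disc [411.5 231.3] end [404.9 283.1]
[380.1 290.8]
[421.3 290.4]
1 earL [389.  250.3] earR [429.3 249.3] neck [410.2 240.7] disc [411.2 231.3] end [405.4 283.1]
[380.8 291.1]
[422.  290.1]
```

```bash
cat >> h.py <<'E'
PS=-.5; A=rz(PS); e=np.radians(35); AX=A@[np.cos(e),0,np.sin(e)]; AP=A@[np.sin(e),0,-np.cos(e)]
M=np.array([.506,-.193,.115]); N=M+.024*AX; ON=ori(AP,A@[0,-1,0]); Y=A@[0,1,0]
E
python3 - <<'E'
from h import *
bot.move_ptp(N+(G-.20)*AP,ON)
bot.servo_line(N+(G-.05)*AP,max_speed=.2); bot.dwell(.2); f0=F()
for d in(.03,.01,0):
    bot.servo_line(N+(G-d)*AP,max_speed=.06); f=F()-f0; print(d,f.round(1))
    if np.linalg.norm(f)>5: raise SystemExit("contact")
bot.dwell(.2); f0=np.mean([F() for _ in range(5)],0); np.save("f0.npy",f0)
bot.set_gripper(0,squeeze=3); bot.dwell(.2)
f=np.mean([F() for _ in range(5)],0)-f0
print("width",bot.get_width()*88,f.round(2),bot.get_t(),"Fy",f@Y)
s=bot.snapshot("side"); i=s["img"][260:420,240:400]; a=cv2.resize(i,(480,480),interpolation=2)
cv2.imwrite("pics/g4.png",a[:,:,::-1])
E
```

```text
0.03 [-0.   0.6  1. ]
0.01 [0.7 0.7 1. ]
0 [ 0.5 -0.3 -0.2]
width 19.754282017469908 [-0.33 -0.63 -0.48] 31.6 Fy -0.6378210853806149
```

View pics/g4.png

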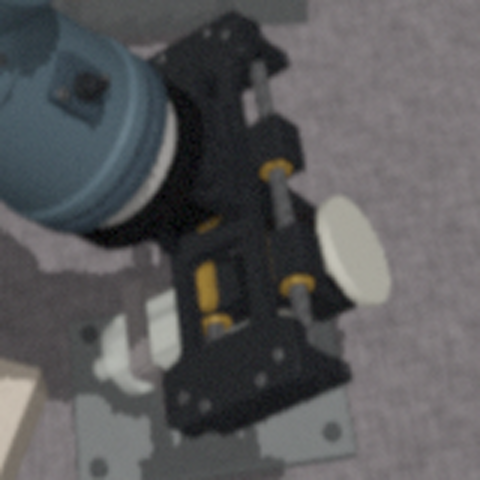

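The picture shows the fingers around the neck just behind the thumb disc. The width of 19.8 mm matches the 20 mm neck, and the side load is only 0.6 N. Next I'll firm the grip step by step and draw the plunger in short increments, watching the force.

```bash
cat > draw.py <<'E'
from h import *
f0=np.load("f0.npy"); m=lambda: np.mean([F() for _ in range(4)],0)-f0
P=N+G*AP
for q in(8,15):
    bot.set_gripper(0,squeeze=q); f=m(); print("sq",q,(f@Y).round(1),(f@AX).round(1),(f@AP).round(1))
    if abs(f@Y)>6: raise SystemExit
off=np.zeros(3); L=0
for L in (.004,.01,.02,.032,.045,.058,.07,.08,.092,.105,.13):
    if L==.07: bot.set_gripper(0,squeeze=30)
    bot.servo_line(P+off+L*AX,max_speed=.04 if L<.1 else .08)
    f=m(); fy,fx,fa=f@Y,f@AX,f@AP
    print(L,"y %.1f ax %.1f app %.1f"%(fy,fx,fa),off.round(4).tolist())
    if L<.09:
        if abs(fy)>2: off+=Y*np.sign(fy)*.0005
        if abs(fa)>3.5: off+=AP*np.sign(fa)*.0005
    if max(abs(fy),abs(fa),abs(fx))>9: print("STOP"); break
print(bot.get_width()*88,bot.get_t())
E
python3 draw.py
```

```text
sq 8 0.1 -0.3 -0.7
sq 15 -0.4 -0.5 1.2
0.004 y -0.0 ax -1.5 app 0.6 [0.0, 0.0, 0.0]
0.01 y -1.1 ax -0.8 app 2.2 [0.0, 0.0, 0.0]
0.02 y -1.5 ax -0.9 app 0.8 [0.0, 0.0, 0.0]
0.032 y 0.2 ax -0.9 app 1.1 [0.0, 0.0, 0.0]
0.045 y -0.2 ax 0.2 app 2.0 [0.0, 0.0, 0.0]
0.058 y -0.7 ax -1.1 app 1.1 [0.0, 0.0, 0.0]
0.07 y -0.1 ax -0.9 app 1.2 [0.0, 0.0, 0.0]
0.08 y -0.8 ax -0.5 app 1.4 [0.0, 0.0, 0.0]
0.092 y 0.4 ax -1.9 app 1.2 [0.0, 0.0, 0.0]
0.105 y -0.5 ax -0.7 app 1.2 [0.0, 0.0, 0.0]
0.13 y 0.4 ax -1.1 app 1.0 [0.0, 0.0, 0.0]
19.130790170316065 36.7167
```

The plunger came out with side forces no higher than about 2 N. I'll carry it over the tank with its axis along the bath's y and its disc towards +y, staying clear of the lid.

```bash
cat >> h.py <<'E'
C=np.array([.4765,.185,.055]); t=np.radians(6.9); Mq=B@rz(90); AX2=Mq@[np.cos(t),0,np.sin(t)]
RO=R.from_rotvec(np.radians(-5)*AX2).as_matrix(); AP2=RO@Mq@[np.sin(t),0,-np.cos(t)]; O2=ori(AP2,RO@Mq@[0,-1,0])
def place(x,h,y=.04): return C+B@[x,y,h]+G*AP2      # neck at bath x,y and height h above the floor
E
cat > carry.py <<'E'
from h import *
way=[(-.08,.225),(-.05,.105),(-.045,.075),(-.040,.045)]
for x,h in way:
    q=bot.solve_ik(place(x,h),O2); print(x,h,None if q is None else np.round(q))
    if q is None: raise SystemExit
p=np.array(bot.get_tcp_pos())
bot.servo_line(p+[-.02,0,.15],max_speed=.3)
bot.servo_line([.45,-.12,.36],max_speed=.3)
bot.move_ptp(place(*way[0]),O2)
print(bot.get_t(),bot.get_width()*88)
bot.servo_line(place(*way[1]),max_speed=.15)
s=bot.snapshot("side")
for n in("plunger_neck","plunger_foot","lid_handle"): print(w("side",s,n,1))
print("expected neck",place(*way[1])-G*AP2,"foot",place(*way[1])-G*AP2-.104*AX2,F())
cv2.imwrite("pics/side5.png",cv2.resize(s["img"][30:310,170:450],(784,784*280//280//1))[:600,:,::-1])
E
python3 carry.py
```

```text
-0.08 0.225 [ 12. -12. 111.   5.  74.  16.]
-0.05 0.105 [ 11.   0. 115.   6.  58.  13.]
-0.045 0.075 [ 11.   4. 116.   7.  54.  12.]
-0.04 0.045 [ 10.   7. 116.   7.  50.  11.]
39.6 19.2103646000088
[(0.92, array([0.4301, 0.2267, 0.1608]))]
[(0.87, array([0.419 , 0.125 , 0.1461]))]
[(0.91, array([0.586 , 0.1742, 0.2893]))]
expected neck [0.42994567 0.22896242 0.16      ] foot [0.42148579 0.12606284 0.14750577] [-0.17002447  0.20616419 -1.12825999]
```

View pics/side5.png

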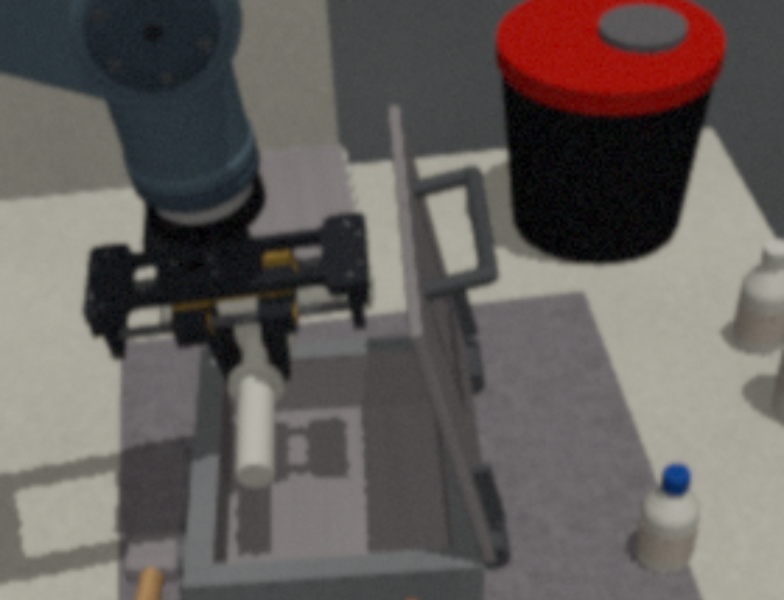

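The picture shows the plunger held level above the tank, with its foot at crop pixel (252,472) and the gripper clear of the lid. The measured neck and foot are within 3 mm of where I expected them. Now I'll lower it and release it.

```bash
cat > put.py <<'E'
from h import *
f0=np.mean([F() for _ in range(5)],0)
bot.servo_line(place(-.045,.075),max_speed=.1); bot.servo_line(place(-.04,.045),max_speed=.08)
print((F()-f0).round(1))
for h in(.036,.032,.029,.027,.0255,.024,.0225,.021):
    bot.servo_line(place(-.04,h),max_speed=.03); f=np.mean([F() for _ in range(4)],0)-f0; print(h,f.round(1))
    if f[2]>2.5 or np.linalg.norm(f)>6: break
bot.set_gripper(.2,squeeze=5); bot.set_gripper(.36); bot.dwell(.2)
print((F()-f0).round(1),bot.get_t())
bot.servo_line(place(-.042,.08),max_speed=.08)
bot.servo_line(place(-.08,.22),max_speed=.2)
p=np.array(bot.get_tcp_pos()); bot.servo_line(p+[-.06,-.25,.06],max_speed=.3); bot.dwell(.3)
for c in("side","top"):
    s=bot.snapshot(c)
    for n in("plunger_neck","plunger_foot","lid_handle","dish","vial","carton","tub","dropper","brush"): print(c,n,w(c,s,n,1))
    if c=="side": cv2.imwrite("pics/side6.png",s["img"][:,:,::-1])
print("floor-frame centre",C,bot.get_t())
E
python3 put.py
```

```text
[ 0.1 -1.2  0.1]
0.036 [ 0.2 -0.9  0.4]
0.032 [-0.4 -0.7 -0.7]
0.029 [-0.4 -0.9  0.5]
0.027 [0.5 0.4 0.1]
0.0255 [-1.3 -0.9  5.3]
[ 0.2 -0.3  0.3] 44.0417
side plunger_neck [(0.9, array([0.4433, 0.2258, 0.0807]))]
side plunger_foot [(0.62, array([ 0.491 , -0.2981,  0.0039]))]
side lid_handle [(0.6, array([0.5854, 0.175 , 0.2896]))]
side dish [(0.8, array([ 0.4789, -0.0641,  0.0021]))]
side vial [(0.55, array([ 0.492 , -0.2963,  0.0007]))]
side carton [(0.9, array([ 0.3387, -0.2011,  0.0004]))]
side tub [(0.63, array([ 7.212e-01, -4.520e-02,  5.000e-04]))]
side dropper [(0.74, array([ 7.251e-01,  1.372e-01, -4.000e-04]))]
side brush [(0.83, array([0.3328, 0.1833, 0.0007]))]
top plunger_neck [(0.78, array([0.4394, 0.2288, 0.0808]))]
top plunger_foot [(0.95, array([0.4326, 0.1282, 0.0713]))]
top lid_handle [(0.78, array([0.5845, 0.1728, 0.2936]))]
top dish [(0.66, array([ 0.719 , -0.0469, -0.0033]))]
top vial [(0.67, array([ 0.4901, -0.2961,  0.0007]))]
top carton [(0.59, array([ 0.3346, -0.2063,  0.0042]))]
top tub [(0.83, array([ 0.7159, -0.0481, -0.0013]))]
top dropper [(0.58, array([7.242e-01, 1.353e-01, 2.000e-04]))]
top brush [(0.76, array([ 0.3281,  0.1796, -0.0016]))]
floor-frame centre [0.4765 0.185  0.055 ] 48.0833
```

View pics/side6.png

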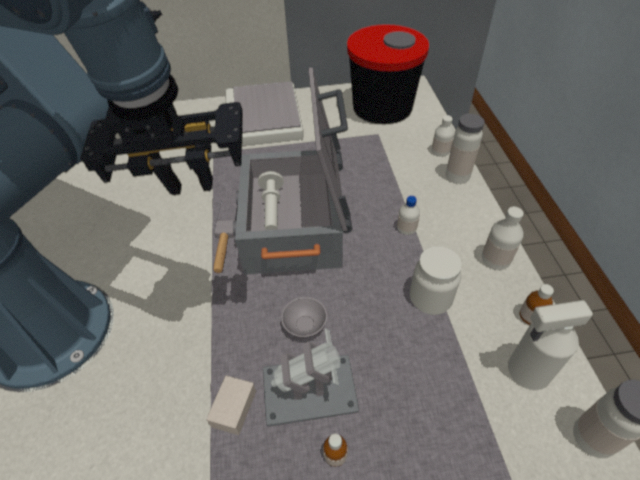

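The plunger lies flat in the tank, with its foot at (270,222) and disc at (269,180). The lid is open, the bystanders are where they started, and the gripper is clear of everything. I'm handing the job in.

```bash
python3 -c "
from h import *
print(bot.get_qvel(),bot.get_t()); bot.close_job()"
```

```text
[-0.12116554  0.0427378  -0.06083877 -0.0566805  -0.12765016 -0.04025559] 48.0833
the job is handed in; nothing more can be done
```

The lid is open on its struts, and the plunger lies flat and released on the tank floor. I handed the job in at about 48 s of the 72 s allowed; no verdict is reported.

**What I did**
- **Lid:** My first grip closed on nothing, because the real fingertips sit about 30 mm short of the reported TCP. I measured that offset in three poses and corrected for it. I then lifted the lid to 1.1 rad, and the struts carried it fully open after release.
- **Plunger draw:** I took it by the neck with a light 3 N first touch. I drew it straight out along the barrel axis with a measured wrist side force of about 2 N at most.
- **Placing:** I lowered it into the tank until the floor took about 5 N, then released it and backed the arm away.

**Last checks**
- **Plunger:** The neck is about 26 mm and the foot about 16 mm above the tank floor, with the axis about 5° from level. Both are well inside the walls.
- **Lid:** The handle is at (0.585, 0.174, 0.29), which matches fully open.
- **Bystanders:** All are within a few mm of where they started in the side view.

**Disagreements:** The side camera reported the foot at the vial and the top camera reported the dish at the tub. Both were false detections: the other camera and the picture showed the right places.

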